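# Sort sanding blocks by feel into their covered bays

## Robot

A 6-joint arm with a two-finger parallel gripper is mounted at the origin on the work surface. World frame = base frame: x ahead of the robot, y to its left, z up, the work surface at z = 0. Lengths are in m, angles in rad, forces in N, time in s.
With the tool pointing down it reaches from about 0.3 to 0.775 m from the base axis. Payload 14.6 kg.
Tool frame: the origin (TCP) lies at the centre of the arm's flange, where the gripper is bolted on; the fingertips stand 199 mm ahead of it and the grasp point (between the pads) lies ctrl.tcp_to_grasp ahead of it (ctrl.tcp_to_grasp is the distance from the TCP to the grasp point, in m); z points along the fingers, y is the line along which they close (so a half turn about z gives the same grasp; the last joint's range is limited). The gripper opens to 94 mm and grips with 3 to 60 N. Pads are 16 mm wide; open, the fingers measure 119 mm over their backs; the gripper's body (75 mm by 177 mm) begins 78 mm behind the grasp point.
Start: joints at [1.269, 0.3, 1.521, -0, 1.321, -0.067], TCP at [0.128, 0.535, 0.405] pointing down, gripper open.
Joint ranges: [-3.03, 3.03], [-0.79, 2.21], [0.23, 2.52], [-1.04, 4.18], [0, 3.07], [-2.55, 2.55]. Speed limits (rad/s): [2.22, 2.22, 2.57, 3.14, 3.14, 3.14].

## Interface

Orientations are given as [roll, pitch, yaw] about the fixed x, y, z axes, in that order (R = Rz(yaw) Ry(pitch) Rx(roll)).
In Python, from station import ctrl gives the robot as it stands. The module is installed in compiled form; this text tells all that it offers.
- The arm moves only by the shell command python3 -m jog 'ROWS' [OPENING] [FORCE]. ROWS is JSON, a list of rows, each a list of 6 numbers: the shift along the tool's x, y, z in cm, then the turn, a rotation vector about the tool's x, y, z in rad. In form: [[tx, ty, tz, ax, ay, az], ...]. A call has 1 to 8 rows; each row is the pose to reach, as a shift and turn from the pose commanded when the call began, along the tool's axes at that moment; what a row does not reach only later rows make up. A row lasts 1/10 s, in which the tool goes at most 50 mm and 8.59 degrees, less where a joint would pass 70% of its speed; a pose out of reach is approached as far as the arm can. A call with a gripper value outside its range is refused whole. OPENING is the opening in per cent of the stroke, from 0 (shut) to 100 (fully open), set as the call begins (- or left out, the last holds). The fingers move at their own pace and stop on an object; FORCE is the grip in N (left out, the last holds). Time passes only in rows, so rows that repeat a pose let the fingers close. It gives the time, the measured TCP pose, the force, the opening and the grip force at its end, in the units of the state.
- ctrl.get_obs(): the state, without advancing time (a new reading comes with each control period).
- ctrl.camera(name): name is "scene" or "top" or "wrist"; returns a dict with "img" (420x560x3 uint8, blue, green, red), "intrinsics" (3x3 intrinsics, pixels), "k1" (the pictures are not rectified: a ray, as slopes to the right and down, at radius r is drawn at 1 + k1 r^2 times it, then the intrinsics apply), "R" (3x3) and "t" (3): a world point X has camera coordinates R X + t. Camera axes: x right, y down, z forward; pixel columns grow to the right and rows downward; lengths in m; the calibration is good to about 2 mm. A picture is of the moment at which its call begins. There is no depth.
- ctrl.hand_in(): hands the job in; it is judged then, once.
The state is a dict: "time_s": time; "qpos": joint angles; "joint_vel": joint speeds; "tau": joint torques, N m; "ee_pos": TCP position; "eef_rot": TCP orientation; "force": force on the tool from outside, world axes, zero at the start; "moment": the same for the moment, N m; "grip_width": finger opening in m; "grip_force": force on a finger pad.
Only numpy, scipy, OpenCV 4.12 (cv2) and the standard library are available. Lean on these libraries where they do the work, as an engineer would, in place of code of your own. Each camera call takes 0.05 s, during which the arm holds its last target. There are 200 camera calls.

## Task

The three blue sanding blocks on the bench look alike, but one has a coarse, one a medium and one a fine sole, which can only be felt by dragging them on the bench. Slide each one, sole down and end first, under the clear roof and fully home against the back stop of its bay: the coarse one in the red bay, the medium one in the yellow bay and the fine one in the blue bay. Let go of them and leave everything else on the bench where it is.

Things in the scene. Friction and masses are not known exactly. Their poses are not given: they have to be found in the camera images.
- place_a (a point): The nearest waiting place, a tape rectangle on the bench. This point is 18 mm above the bench; the block there has its centre within 6 mm of it and its long side within 0.1 rad of the point's y axis, which runs to the robot's left, towards the bays. Which block lies here is random, not visible. The places, about 130 mm apart, stay put when a block leaves.
- place_b (a point): The middle waiting place, a tape rectangle on the bench. This point is 18 mm above the bench; the block there has its centre within 6 mm of it and its long side within 0.1 rad of the point's y axis, which runs to the robot's left, towards the bays. Which block lies here is random, not visible. The places, about 130 mm apart, stay put when a block leaves.
- place_c (a point): The farthest waiting place, a tape rectangle on the bench. This point is 18 mm above the bench; the block there has its centre within 6 mm of it and its long side within 0.1 rad of the point's y axis, which runs to the robot's left, towards the bays. Which block lies here is random, not visible. The places, about 130 mm apart, stay put when a block leaves.
- outlines: The three tape rectangles, marks on the bench only. Origin on the bench, amid them. Each sanding block on them: blue, cork inlay and black end strips on top, 110 mm long, 56 wide, 36 high (lowest 4 mm: brown sole), 0.85 kg (iron core) +-10 %. The bench resists a sliding block with about 1.4 (coarse), 0.6 (medium) or 0.12 (fine) of the load on its sole, +-7 %: some 12, 5 or 1 N by its own weight.
- bay_red: Red: for the coarse block. The red storage bay, fixed, one of three side by side in any order, 126 mm apart, mouth to the robot's right. Origin on the bench under the bay; x runs inwards: front edge of the roof at x = -66 mm, side walls from x = -31 mm, face of the back stop at x = +70 mm. y across, z up. Inside 112 mm wide, 120 mm high; walls 6 mm, clear roof 4 mm; the floor is the bench, no sill.
- bay_yellow: Yellow: for the medium block. The yellow storage bay, fixed, one of three side by side in any order, 126 mm apart, mouth to the robot's right. Origin on the bench under the bay; x runs inwards: front edge of the roof at x = -66 mm, side walls from x = -31 mm, face of the back stop at x = +70 mm. y across, z up. Inside 112 mm wide, 120 mm high; walls 6 mm, clear roof 4 mm; the floor is the bench, no sill.
- bay_blue: Blue: for the fine block. The blue storage bay, fixed, one of three side by side in any order, 126 mm apart, mouth to the robot's right. Origin on the bench under the bay; x runs inwards: front edge of the roof at x = -66 mm, side walls from x = -31 mm, face of the back stop at x = +70 mm. y across, z up. Inside 112 mm wide, 120 mm high; walls 6 mm, clear roof 4 mm; the floor is the bench, no sill.
- tape_roll: Bystander: green roll of tape lying flat, 104 mm across, 25 mm high, right of the blocks. Origin under its centre.
- screwdriver: Bystander: screwdriver, 200 mm long, lying right of the blocks.
- spray_bottle: Bystander: bottle with an orange cap, 72 mm across, 190 mm high, left of the bays.
- glove_box: Bystander: white carton 120 x 220 x 75 mm, left of the bays.

How it is judged:
By the outcome, as a careful person would: the job done as asked, in the order asked, and still so for the second after the job is handed in, with the robot touching nothing.
It also fails if it takes over 72 s, if anything falls off the work surface, if the arm or the gripper's body presses on something with over 40 N, if the wrist force passes 120 N, or if a joint passes its speed limit or range.

## Working session

There is one attempt and no reset: what is moved stays moved. The work goes in short steps, Python scripts to look and compute and a shell command to move; the robot and the scene stay as the last step left them, time stands still between calls to the robot, and variables do not carry over. Pictures are saved under pics/ and viewed, at most 10 in all, crops included, and the job is handed in when it is done.

```bash
mkdir -p pics; python3 - <<'E'
from station import ctrl
import cv2,numpy as np
o=ctrl.get_obs();print(o, ctrl.tcp_to_grasp)
for n in("top","scene"):
    c=ctrl.camera(n);cv2.imwrite(f"pics/{n}0.png",c["img"]);print(n,c["intrinsics"],c["k1"],c["R"],c["t"])
E
```

```text
{'time_s': 0.0, 'qpos': array([ 1.26940351e+00,  3.00442816e-01,  1.52160224e+00,  2.96822813e-05,
        1.32068271e+00, -6.66191820e-02]), 'joint_vel': array([-0.0001761 ,  0.00154877, -0.00016904, -0.00142103,  0.00051499,
       -0.00012843]), 'tau': array([ 7.55366855e-04, -5.31810880e+01, -3.52726257e+01,  7.07967393e-02,
        2.44877703e-02, -1.04334961e-04]), 'ee_pos': array([0.12794142, 0.53486978, 0.40409276]), 'eef_rot': array([-3.14046197e+00, -1.04250976e-04,  2.90681159e+00]), 'force': array([ 0.0984391 , -0.40049874, -0.08418978]), 'moment': array([-0.00645213, -0.000522  ,  0.03195331]), 'grip_force': 0.0, 'grip_width': 0.09400273118665133} 0.1804
top [[419.3872851    0.         276.73887516]
 [  0.         419.3872851  212.0430328 ]
 [  0.           0.           1.        ]] 0.01444975806410573 [[-0.02799991 -0.99946587  0.01685156]
 [-0.98766899  0.02506384 -0.15453729]
 [ 0.15403238 -0.02097079 -0.98784323]] [-0.01143881  0.55234908  0.96694023]
scene [[506.49668872   0.         293.8035651 ]
 [  0.         506.49668872 210.40774004]
 [  0.           0.           1.        ]] 0.004900519057626213 [[ 0.72876526  0.68460913 -0.01454431]
 [ 0.41662605 -0.46015392 -0.78401601]
 [-0.54343714  0.5653041  -0.62057019]] [-0.38335708 -0.19906518  1.54596372]
```

View pics/top0.png

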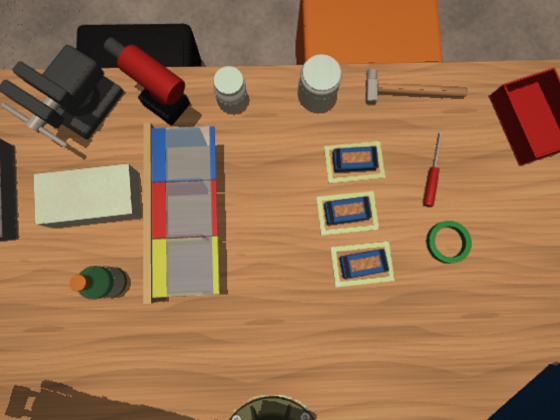

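View pics/scene0.png

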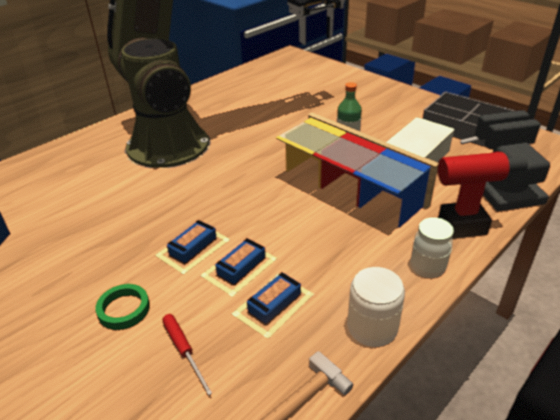

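The top view shows yellow, red and blue bays stacked at columns 145–225 (rows 125–300, yellow nearest the robot). The blocks sit at about (355,158), (348,211) and (363,265). The scene view agrees, with the bay mouths facing the blocks.

```bash
cat > h.py <<'E'
import numpy as np,cv2
from station import ctrl
def ray(c,uv,z):
    K=c["intrinsics"];m=(np.array(uv,float).reshape(-1,2)-[K[0,2],K[1,2]])/[K[0,0],K[1,1]]
    s=m.copy()
    for _ in range(5): s=m/(1+c["k1"]*(s**2).sum(1,keepdims=True))
    d=np.c_[s,np.ones(len(s))]@c["R"]; o=-c["R"].T@c["t"]
    return o+d*((z-o[2])/d[:,2])[:,None]
def blocks(c,lim=(300,410,130,295),z=.036):
    hsv=cv2.cvtColor(c["img"],cv2.COLOR_BGR2HSV)
    m=cv2.inRange(hsv,(95,90,20),(130,255,255))|cv2.inRange(hsv,(0,0,0),(180,255,60))
    r=np.zeros_like(m);a,b,d,e=lim;r[d:e,a:b]=m[d:e,a:b]
    out=[]
    for k in cv2.findContours(r,cv2.RETR_EXTERNAL,cv2.CHAIN_APPROX_NONE)[0]:
        if cv2.contourArea(k)<300: continue
        p=ray(c,k[:,0],z)[:,:2]; b=cv2.minAreaRect((p*1000).astype(np.float32)); out.append((np.round(b[0],1),np.round(b[1],1),round(b[2],1)))
    return out
E
python3 - <<'E'
from h import *
c=ctrl.camera("top");print(*blocks(c),sep="\n")
hsv=cv2.cvtColor(c["img"],cv2.COLOR_BGR2HSV)
m=cv2.inRange(hsv,(20,25,150),(35,120,255)); m[:,:300]=0;m[:,410:]=0;m[:130]=0;m[295:]=0
m=cv2.morphologyEx(m,cv2.MORPH_CLOSE,np.ones((3,3)))
for k in cv2.findContours(m,cv2.RETR_EXTERNAL,cv2.CHAIN_APPROX_NONE)[0]:
    if cv2.contourArea(k)>500:
        b=cv2.minAreaRect((ray(c,k[:,0],0)[:,:2]*1000).astype(np.float32));print("tape",np.round(b[0],1),np.round(b[1],1),round(b[2],1))
cv2.imwrite("pics/b.png",cv2.resize(c["img"][115:310,130:240],None,fx=3,fy=3,interpolation=cv2.INTER_CUBIC))
E
```

```text
(array([ 423.7, -230. ]), array([ 52.2, 109.7]), 8.7)
(array([ 553.2, -197.6]), array([ 55.4, 110.5]), 6.3)
(array([ 681.4, -223.7]), array([ 59.3, 109.6]), 1.9)
tape [ 424.6 -234.2] [ 99.5 147.6] 4.4
tape [ 553.  -204.1] [ 99.5 147.3] 4.2
tape [ 685.  -229.2] [ 99.2 147.2] 4.3
```

View pics/b.png

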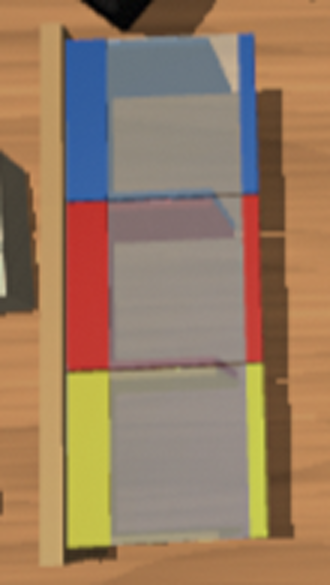

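The crop shows the roof front edge running from about (253,33) to (268,537). The colour borders are at crop rows ~195 and ~366, so the order from far to near is blue, red, yellow.

```bash
python3 - <<'E'
from h import *
c=ctrl.camera("top");hsv=cv2.cvtColor(c["img"],cv2.COLOR_BGR2HSV)
M={"blue":((100,120,80),(125,255,255)),"red":((172,120,80),(180,255,255)),"yel":((25,120,100),(35,255,255))}
for n,(a,b) in M.items():
    m=cv2.inRange(hsv,a,b)
    if n=="red": m|=cv2.inRange(hsv,(0,150,80),(6,255,255))
    for lo,hi in((148,172),(205,225)):
        r=np.zeros_like(m);r[120:302,lo:hi]=m[120:302,lo:hi]
        k=max(cv2.findContours(r,cv2.RETR_EXTERNAL,cv2.CHAIN_APPROX_NONE)[0],key=cv2.contourArea)
        p=ray(c,k[:,0],.124)[:,:2]*1000;b=cv2.minAreaRect(p.astype(np.float32))
        print(n,np.round(b,1) if 0 else (np.round(b[0],1),np.round(b[1],1),round(b[2],1)),"ymin edge",np.round(np.median(np.sort(p[:,1])[:max(5,len(p)//3)]),1))
p=ray(c,[[130+253/3,115+33/3],[130+258/3,115+193/3],[130+262/3,115+363/3],[130+268/3,115+537/3]],.124);print(p.round(4))
c=ctrl.camera("wrist");cv2.imwrite("pics/w.png",c["img"])
E
```

```text
blue (array([677.6, 237.4]), array([123.9,  29.2]), 0.9) ymin edge 222.9
blue (array([679.3, 117.1]), array([119.5,  10.6]), 1.7) ymin edge 113.0
red (array([552. , 235.8]), array([123.6,  28.7]), 0.7) ymin edge 221.3
red (array([553.7, 114. ]), array([123.5,  11.9]), 1.1) ymin edge 109.2
yel (array([424.6, 232.6]), array([124.6,  30. ]), 0.8) ymin edge 217.5
yel (array([428.4, 111.6]), array([123.1,  12.5]), 1.3) ymin edge 106.0
[[0.7411 0.1121 0.124 ]
 [0.6166 0.1091 0.124 ]
 [0.4895 0.1069 0.124 ]
 [0.3648 0.1034 0.124 ]]
```

```bash
cat >> h.py <<'E'
from scipy.spatial.transform import Rotation as Ro
def want(tip,yaw,tilt=0,L=.199):
    """row that brings the point L ahead of the TCP to tip (m); tool x at yaw, tipped by tilt towards tool x"""
    o=ctrl.get_obs();Rc=Ro.from_euler("xyz",o["eef_rot"])
    Rt=Ro.from_euler("xyz",[np.pi,0,yaw])*Ro.from_rotvec([0,tilt,0])
    d=np.array(tip)-Rt.apply([0,0,L])-o["ee_pos"]
    return np.r_[Rc.inv().apply(d)*100,(Rc.inv()*Rt).as_rotvec()].round(3).tolist()
E
cat > w <<'E'
#!/usr/bin/env python3
import sys;from h import *
a=[float(v) for v in sys.argv[1:]];o=ctrl.get_obs()
print("t",round(o["time_s"],2),"tip",(o["ee_pos"]+Ro.from_euler("xyz",o["eef_rot"]).apply([0,0,.199])).round(4),"rpy",o["eef_rot"].round(3),"F",o["force"].round(2),"q",o["qpos"].round(2),"g",o["grip_width"].round(4))
if a: print("row",want(a[:3],*a[3:]))
E
chmod +x w
python3 -m jog '[[-49.1,-75.7,5,0,0,1.26],[-49.1,-75.7,5,0,0,1.26],[-49.1,-75.7,5,0,0,1.26],[-49.1,-75.7,5,0,0,1.26],[-49.1,-75.7,5,0,0,1.26],[-49.1,-75.7,5,0,0,1.26],[-49.1,-75.7,5,0,0,1.26],[-49.1,-75.7,5,0,0,1.26]]' 25
./w .431 -.315 .08 1.647
```

```text
time_s: 1.05
ee_pos: [0.2609, 0.1576, 0.3827]
eef_rot: [3.14, -0.0, 1.705]
force: [1.7, 0.6, -0.1]
grip_width: 0.0335
grip_force: 0.0Traceback (most recent call last):
  File "./w", line 4, in <module>
    print("t",round(o["time_s"],2),"tip",(o["ee_pos"]+Ro.from_euler("xyz",o["eef_rot"]).apply([0,0,.199])).round(4),"rpy",o["eef_rot"].round(3),"F",o["force"].round(2),"q",o["qpos"].round(2),"g",o["grip_width"].round(4))
                                                                                                                                                                                                   ^^^^^^^^^^^^^^^^^^^^^
AttributeError: 'float' object has no attribute 'round'
```

```bash
sed -i 's/o\["grip_width"\].round(4)/round(o["grip_width"],4)/' w; ./w .431 -.315 .09 1.647
```

```text
t 1.05 tip [0.2611 0.1577 0.1837] rpy [ 3.14  -0.     1.705] F [ 1.73  0.61 -0.06] q [ 0.42 -0.26  2.15 -0.    1.26  0.29] g 0.0335
row [-49.114, 10.54, 9.367, 0.001, -0.0, 0.058]
```

```bash
python3 -m jog '[[-49.1,10.5,9.3,0,0,0.058],[-49.1,10.5,9.3,0,0,0.058],[-49.1,10.5,9.3,0,0,0.058],[-49.1,10.5,9.3,0,0,0.058],[-49.1,10.5,9.3,0,0,0.058],[-49.1,10.5,9.3,0,0,0.058],[-49.1,10.5,9.3,0,0,0.058],[-49.1,10.5,9.3,0,0,0.058]]'
./w .431 -.315 .012 1.647
```

```text
time_s: 1.85
ee_pos: [0.3946, -0.208, 0.3101]
eef_rot: [3.141, 0.0, 1.651]
force: [0.9, 1.1, 0.2]
grip_width: 0.0238
grip_force: 0.0
t 1.85 tip [ 0.3946 -0.208   0.1111] rpy [3.141 0.    1.651] F [0.92 1.14 0.2 ] q [-0.57  0.18  1.91  0.    1.05 -0.65] g 0.0238
row [-10.961, 2.766, 9.915, 0.0, 0.0, 0.004]
```

```bash
python3 -m jog '[[-5,1.4,0,0,0,0],[-10.5,2.8,0,0,0,0],[-11,2.8,4,0,0,0],[-11,2.8,8,0,0,0],[-11,2.8,9.9,0,0,0],[-11,2.8,9.9,0,0,0],[-11,2.8,9.9,0,0,0]]'; ./w
python3 -m jog '[[0.7,0,0,0,0,0],[1.4,0,0,0,0,0],[2,0,0,0,0,0],[2.4,0,0,0,0,0],[2.8,0,0,0,0,0],[3.2,0,0,0,0,0],[3.6,0,0,0,0,0],[4,0,0,0,0,0]]'
python3 -m jog '[[0.4,0,0,0,0,0],[0.8,0,0,0,0,0],[1.2,0,0,0,0,0],[1.6,0,0,0,0,0]]'
python3 -m jog '[[0.4,0,0,0,0,0],[0.8,0,0,0,0,0],[1.2,0,0,0,0,0]]'; ./w
```

```text
time_s: 2.55
ee_pos: [0.4315, -0.3131, 0.2123]
eef_rot: [3.141, 0.0, 1.652]
force: [-0.9, -0.2, 0.7]
grip_width: 0.0236
grip_force: 0.0
t 2.55 tip [ 0.4315 -0.3132  0.0133] rpy [3.141 0.    1.652] F [-0.86 -0.16  0.69] q [-0.7   0.51  1.73  0.    0.9  -0.78] g 0.0236
time_s: 3.35
ee_pos: [0.4283, -0.2731, 0.2129]
eef_rot: [3.139, 0.003, 1.652]
force: [1.0, -6.6, 3.8]
grip_width: 0.0233
grip_force: 3.0
time_s: 3.75
ee_pos: [0.427, -0.2571, 0.2129]
eef_rot: [3.139, 0.003, 1.652]
force: [0.7, -6.9, 3.4]
grip_width: 0.0234
grip_force: 3.1
time_s: 4.05
ee_pos: [0.4261, -0.2452, 0.2129]
eef_rot: [3.139, 0.003, 1.652]
force: [0.7, -6.6, 2.8]
grip_width: 0.0237
grip_force: 3.1
t 4.05 tip [ 0.4266 -0.2457  0.0139] rpy [3.139e+00 3.000e-03 1.652e+00] F [ 0.65 -6.58  2.81] q [-0.6   0.43  1.85 -0.    0.86 -0.68] g 0.0237
```

A resists with 6.6 N (plus about 3 N of extra load on the sole), so it is medium and goes in the yellow bay. Next I grip it and carry it to the mouth.

```bash
python3 -m jog '[[-0.6,0,-0.5,0,0,0],[-0.6,0,-5,0,0,0],[3,0,-5.5,0,0,0],[6.4,0,-5.5,0,0,0],[6.4,0,-5,0,0,0],[6.4,0,-1,0,0,0],[6.4,0,0.5,0,0,0],[6.4,0,0.5,0,0,0]]' 100
python3 -m jog '[[0,0,0,0,0,0],[0,0,0,0,0,0],[0,0,0,0,0,0],[0,0,0,0,0,0],[0,0,0,0,0,0]]' 30 50; ./w .426 .03 .04 1.594
```

```text
time_s: 4.85
ee_pos: [0.4202, -0.1817, 0.2051]
eef_rot: [-3.139, -0.002, 1.652]
force: [-0.3, -0.8, 0.4]
grip_width: 0.0841
grip_force: 0.0
time_s: 5.35
ee_pos: [0.421, -0.1816, 0.2073]
eef_rot: [3.14, 0.001, 1.652]
force: [2.2, 0.4, 4.5]
grip_width: 0.0556
grip_force: 50.0
t 5.35 tip [ 0.4214 -0.1818  0.0083] rpy [3.140e+00 1.000e-03 1.652e+00] F [2.18 0.41 4.5 ] q [-0.49  0.38  1.94  0.    0.82 -0.57] g 0.0556
row [21.046, 2.225, -3.186, 0.002, 0.001, 0.058]
```

```bash
python3 -m jog '[[0,0,-2.5,0,0,0],[4,0.5,-3,0,0,0.02],[8.5,1,-3,0,0,0.04],[13,1.5,-3,0,0,0.058],[17.5,2,-3,0,0,0.058],[21,2.5,-3,0,0,0.058],[21,2.5,-2.5,0,0,0.058],[21,2.5,-0.5,0,0,0.058]]'
python3 -m jog '[[0,0,0,0,0,0],[0,0,0.4,0,0,0],[0,0,0.5,0,0,0]]'
python3 -m jog '[[0,0,0,0,0,0],[0,0,0,0,0,0],[0,0,0,0,0,0],[0,0,-4,0,0,0],[0,0,-8,0,0,0],[-5,0,-8,0,0,0],[-10,0,-8,0,0,0],[-13,0,-8,0,0,0.0]]' 100
./w .4295 -.06 .03 1.594 0.75
```

```text
time_s: 6.15
ee_pos: [0.4285, 0.0307, 0.2121]
eef_rot: [3.14, 0.0, 1.596]
force: [-0.3, 0.1, -7.7]
grip_width: 0.0558
grip_force: 50.0
time_s: 6.45
ee_pos: [0.4284, 0.0295, 0.2072]
eef_rot: [-3.141, 0.0, 1.593]
force: [-13.8, 0.1, 21.6]
grip_width: 0.0556
grip_force: 50.0
time_s: 7.25
ee_pos: [0.4313, -0.1026, 0.2873]
eef_rot: [3.14, 0.001, 1.593]
force: [-0.7, 0.2, 0.0]
grip_width: 0.0942
grip_force: 0.0
t 7.25 tip [ 0.4316 -0.1027  0.0883] rpy [3.140e+00 1.000e-03 1.593e+00] F [-0.66  0.24  0.04] q [-0.32  0.21  1.94 -0.    0.99 -0.34] g 0.0942
row [-9.297, -0.089, 11.181, 0.002, 0.751, -0.0]
```

```bash
python3 -m jog '[[-2.5,0,1,0,0.15,0],[-5,0,2,0,0.3,0],[-7.5,0,3,0,0.45,0],[-9.3,0,4,0,0.6,0],[-9.3,0,5,0,0.75,0],[-9.3,0,5,0,0.75,0]]' 25
./w .4295 -.06 .012 1.594 0.75
```

```text
time_s: 7.85
ee_pos: [0.4333, -0.1938, 0.2354]
eef_rot: [-3.139, -0.754, 1.591]
force: [-0.3, -0.6, 0.4]
grip_width: 0.0494
grip_force: 0.0
t 7.85 tip [ 0.4301 -0.0577  0.0903] rpy [-3.139 -0.754  1.591] F [-0.25 -0.57  0.42] q [-0.58  0.44  1.83  0.61  1.4  -0.87] g 0.0494
row [-5.453, -0.053, 5.548, -0.0, -0.004, -0.002]
```

```bash
python3 -m jog '[[-2.7,0,2.7,0,0,0],[-5.1,0,5.2,0,0,0],[-5.4,0,5.55,0,0,0],[-5.4,0,5.55,0,0,0]]'; ./w
python3 -m jog '[[1.1,0,1.02,0,0,0],[2.2,0,2.04,0,0,0],[3.28,0,3.06,0,0,0],[4.38,0,4.08,0,0,0],[5.47,0,5.1,0,0,0],[6.57,0,6.12,0,0,0],[7.66,0,7.14,0,0,0],[8.76,0,8.16,0,0,0]]'
./w .426 .115 .012 1.594 .75
python3 - <<'E'
from h import *
c=ctrl.camera("scene");cv2.imwrite("pics/s1.png",cv2.resize(c["img"][80:300,150:450],None,fx=2,fy=2))
E
```

```text
time_s: 8.25
ee_pos: [0.4339, -0.1945, 0.1597]
eef_rot: [-3.141, -0.748, 1.594]
force: [0.4, 0.4, 0.6]
grip_width: 0.0238
grip_force: 0.0
t 8.25 tip [ 0.4305 -0.0592  0.0138] rpy [-3.141 -0.748  1.594] F [0.41 0.39 0.57] q [-0.58  0.58  1.84  0.62  1.27 -0.97] g 0.0238
time_s: 9.05
ee_pos: [0.431, -0.0738, 0.1604]
eef_rot: [3.138, -0.748, 1.597]
force: [0.8, -6.1, 3.8]
grip_width: 0.0237
grip_force: 3.2
t 9.05 tip [0.4282 0.0616 0.0146] rpy [ 3.138 -0.748  1.597] F [ 0.76 -6.07  3.77] q [-0.36  0.51  1.98  0.77  1.13 -0.9 ] g 0.0237
row [3.706, -0.066, 3.827, 0.002, 0.002, 0.002]
```

View pics/s1.png

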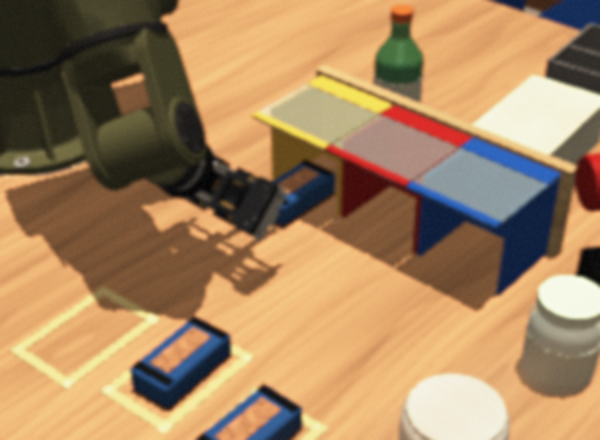

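The picture shows the tilted fingers pushing block A at about (300,195), straight into the yellow bay.

```bash
python3 -m jog '[[0.9,0,0.85,0,0,0],[1.8,0,1.7,0,0,0],[2.7,0,2.55,0,0,0],[3.6,0,3.4,0,0,0],[4,0,3.75,0,0,0]]'; ./w
python3 -m jog '[[0.2,0,0.18,0,0,0],[0.4,0,0.36,0,0,0],[0.55,0,0.5,0,0,0]]'; ./w
```

```text
time_s: 9.6
ee_pos: [0.4296, -0.0193, 0.1597]
eef_rot: [3.14, -0.749, 1.596]
force: [0.3, -6.2, 1.5]
grip_width: 0.0235
grip_force: 2.7
t 9.6 tip [0.4265 0.1162 0.014 ] rpy [ 3.14  -0.749  1.596] F [ 0.27 -6.23  1.54] q [-0.24  0.49  2.01  0.85  1.07 -0.85] g 0.0235
time_s: 9.9
ee_pos: [0.4295, -0.0129, 0.1595]
eef_rot: [3.14, -0.749, 1.595]
force: [0.6, -6.4, 3.2]
grip_width: 0.0235
grip_force: 3.1
t 9.9 tip [0.4265 0.1227 0.0138] rpy [ 3.14  -0.749  1.595] F [ 0.59 -6.42  3.17] q [-0.23  0.49  2.01  0.86  1.06 -0.85] g 0.0235
```

```bash
for i in 1; do python3 -m jog '[[0.15,0,0.14,0,0,0],[0.22,0,0.2,0,0,0]]'|grep -E "force: \[|pos"; python3 -m jog '[[0.15,0,0.14,0,0,0],[0.22,0,0.2,0,0,0]]'|grep -E "force: \[|pos";done; ./w
```

```text
ee_pos: [0.4295, -0.0102, 0.1596]
force: [-1.8, -15.9, 5.2]
ee_pos: [0.4295, -0.0087, 0.16]
force: [-12.5, -48.7, 19.5]
t 10.3 tip [0.4268 0.1263 0.0137] rpy [ 3.138 -0.745  1.596] F [-12.46 -48.74  19.52] q [-0.22  0.49  2.02  0.86  1.05 -0.84] g 0.0234
```

Force jumps to about 49 N at tip y = 0.126, so A is home. I retreat and then feel B.

```bash
python3 -m jog '[[-1.5,0,-1.4,0,0,0],[-5,0,-4.7,0,0,0],[-8.5,0,-8,0,0,0],[-11,0,-10.2,0,0,0],[-8.4,0,-13.2,0,0,0]]' >/dev/null; ./w .560 -.286 .09 1.661
```

```text
t 10.8 tip [ 0.428  -0.0248  0.0499] rpy [-3.131 -0.754  1.584] F [-0.47 -0.24  1.36] q [-0.53  0.48  1.89  0.65  1.3  -0.9 ] g 0.0233
row [-2.809, 12.506, -15.653, 0.019, -0.754, -0.07]
```

```bash
python3 -m jog '[[-0.5,2,-5,0,-0.15,0],[-1,4.5,-8.5,0,-0.3,-0.03],[-1.6,7,-11,0.01,-0.45,-0.04],[-2.2,9.5,-13.2,0.01,-0.6,-0.06],[-2.8,12.5,-15.6,0.02,-0.754,-0.07],[-2.8,12.5,-15.6,0.02,-0.754,-0.07],[-2.8,12.5,-15.6,0.02,-0.754,-0.07]]' 25 >/dev/null; ./w .560 -.286 .012 1.661
```

```text
t 11.5 tip [ 0.5618 -0.2822  0.094 ] rpy [3.136e+00 3.000e-03 1.665e+00] F [ 0.99  0.57 -0.95] q [-0.52  0.57  1.4   0.    1.16 -0.62] g 0.0237
row [-0.391, -0.147, 8.203, 0.006, 0.003, 0.004]
```

```bash
python3 -m jog '[[-0.4,-0.1,4,0,0,0],[-0.4,-0.1,7.5,0,0,0],[-0.4,-0.1,8.2,0,0,0],[-0.4,-0.1,8.2,0,0,0]]'>/dev/null; ./w
python3 -m jog '[[0.7,0,0,0,0,0],[1.4,0,0,0,0,0],[2,0,0,0,0,0],[2.4,0,0,0,0,0],[2.8,0,0,0,0,0],[3.2,0,0,0,0,0],[3.6,0,0,0,0,0],[4,0,0,0,0,0]]'
python3 -m jog '[[0.4,0,0,0,0,0],[0.8,0,0,0,0,0],[1.2,0,0,0,0,0],[1.6,0,0,0,0,0]]';./w
```

```text
t 11.9 tip [ 0.5611 -0.2865  0.0118] rpy [3.137e+00 2.000e-03 1.664e+00] F [ 0.2  -0.2   0.62] q [-0.53  0.68  1.44  0.    1.02 -0.63] g 0.0234
time_s: 12.7
ee_pos: [0.5569, -0.2465, 0.2114]
eef_rot: [3.135, 0.005, 1.665]
force: [0.7, -3.2, 2.1]
grip_width: 0.0236
grip_force: 1.3
time_s: 13.1
ee_pos: [0.5554, -0.2305, 0.2113]
eef_rot: [3.135, 0.005, 1.665]
force: [0.9, -2.9, 2.3]
grip_width: 0.0235
grip_force: 1.3
t 13.1 tip [ 0.5568 -0.2313  0.0123] rpy [3.135 0.005 1.665] F [ 0.86 -2.86  2.27] q [-0.45  0.63  1.53 -0.    0.98 -0.55] g 0.0235
```

```bash
python3 -m jog '[[0.2,0,0,0,0,0],[0.4,0,0,0,0,0],[0.6,0,0,0,0,0],[0.8,0,0,0,0,0]]'|grep force;python3 -m jog '[[0.2,0,0,0,0,0],[0.4,0,0,0,0,0],[0.6,0,0,0,0,0],[0.8,0,0,0,0,0]]'|grep force; ./w
python3 -m jog '[[-0.5,0,0,0,0,0],[-1,0,0,0,0,0],[-1,0,0,0,0,0],[-1,0,0,0,0,0]]'|grep force
python3 - <<'E'
from h import *
c=ctrl.camera("top");print(*blocks(c,(240,410,130,295)),sep="\n");cv2.imwrite("pics/t2.png",c["img"])
E
```

```text
force: [0.6, -2.9, 2.1]
grip_force: 1.3
force: [0.0, -2.8, 2.4]
grip_force: 1.3
t 13.9 tip [ 0.5553 -0.2155  0.0123] rpy [3.135 0.005 1.665] F [ 0.04 -2.85  2.44] q [-0.43  0.62  1.55 -0.    0.97 -0.52] g 0.0231
force: [-0.3, 0.8, -1.1]
grip_force: 0.0
(array([ 534.4, -220. ]), array([352.8, 252.8]), 1.8)
```

View pics/t2.png

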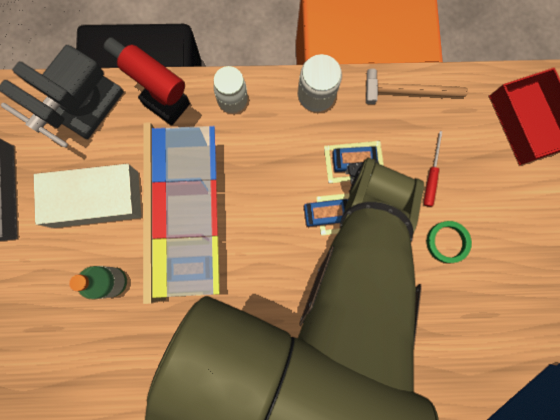

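The top view shows A home in the yellow bay at about (189,268). B has been pushed to about (327,212) at 2.9 N, so it is likely fine. I feel C to be sure.

```bash
python3 -m jog '[[-0.6,0,-4,0,0,0],[-3,3,-7,0,0,0],[-5,8,-7,0,0,0],[-7,13,-7,0,0,0],[-7,13,-7,0,0,0]]'>/dev/null; ./w .689 -.309 .012 1.646
```

```text
t 14.85 tip [ 0.6941 -0.2832  0.0824] rpy [3.135 0.005 1.665] F [-0.64  0.1  -0.34] q [-0.44  0.86  0.95 -0.    1.32 -0.53] g 0.0234
row [-2.581, -0.66, 7.05, 0.007, 0.004, 0.019]
```

```bash
python3 -m jog '[[-2.6,-0.6,1,0,0,0.02],[-2.6,-0.6,4,0,0,0.02],[-2.6,-0.6,7,0,0,0.02],[-2.6,-0.6,7,0,0,0.02]]'>/dev/null; ./w
python3 -m jog '[[0.7,0,0,0,0,0],[1.4,0,0,0,0,0],[2,0,0,0,0,0],[2.4,0,0,0,0,0],[2.8,0,0,0,0,0],[3.2,0,0,0,0,0],[3.6,0,0,0,0,0],[4,0,0,0,0,0]]'|grep force
python3 -m jog '[[0.4,0,0,0,0,0],[0.8,0,0,0,0,0],[1.2,0,0,0,0,0],[1.6,0,0,0,0,0]]'|grep force;./w
```

```text
t 15.25 tip [ 0.6865 -0.3085  0.0083] rpy [3.142 0.    1.645] F [ 0.25 -0.22 -1.47] q [-0.47  0.95  0.97 -0.    1.23 -0.54] g 0.0237
force: [0.8, -9.7, 1.5]
grip_force: 4.6
force: [0.9, -9.5, 1.9]
grip_force: 4.8
t 16.45 tip [ 0.6854 -0.2549  0.0158] rpy [3.131 0.008 1.644] F [ 0.87 -9.46  1.93] q [-0.41  0.88  1.07 -0.    1.18 -0.48] g 0.0236
```

C reads about 9.5 N, so C is coarse, A medium and B fine. I carry C to the front of the red bay.

```bash
python3 -m jog '[[-0.6,0,-0.5,0,0,0],[-0.6,0,-5,0,0,0],[3,0,-5.5,0,0,0],[6.3,0,-5.5,0,0,0],[6.3,0,-5,0,0,0],[6.3,0,-1,0,0,0],[6.3,0,0.5,0,0,0],[6.3,0,0.5,0,0,0]]' 100 >/dev/null
./w
python3 -m jog '[[0,0,0,0,0,0],[0,0,0,0,0,0],[0,0,0,0,0,0],[0,0,0,0,0,0],[0,0,0,0,0,0]]' 30 50; ./w .555 .03 .06 1.594
```

```text
t 17.25 tip [ 0.6786 -0.1909  0.0056] rpy [3.139e+00 3.000e-03 1.644e+00] F [-0.69 -0.41  0.46] q [-0.33  0.84  1.17 -0.    1.13 -0.4 ] g 0.0838
time_s: 17.75
ee_pos: [0.6789, -0.1901, 0.208]
eef_rot: [3.133, 0.005, 1.645]
force: [2.2, -0.6, 2.0]
grip_width: 0.0555
grip_force: 50.0
t 17.75 tip [ 0.6808 -0.191   0.009 ] rpy [3.133 0.005 1.645] F [ 2.15 -0.61  1.96] q [-0.32  0.84  1.17 -0.    1.12 -0.4 ] g 0.0555
row [22.84, -10.683, -5.314, 0.009, 0.005, 0.051]
```

```bash
python3 -m jog '[[0,0,-3.5,0,0,0],[4,0,-5,0,0,0],[8.5,-0.5,-5,0,0,0.02],[12.5,-3,-5,0,0,0.04],[16.5,-6,-5,0,0,0.051],[20,-9,-5,0,0,0.051],[22.8,-10.7,-5,0,0,0.051],[22.8,-10.7,-2.5,0,0,0.051]]'; ./w .555 .03 .009 1.594
```

```text
time_s: 18.55
ee_pos: [0.5533, 0.0323, 0.2319]
eef_rot: [3.133, 0.004, 1.597]
force: [0.2, -0.9, -9.5]
grip_width: 0.0557
grip_force: 50.0
t 18.55 tip [0.555  0.0316 0.0329] rpy [3.133 0.004 1.597] F [ 0.16 -0.87 -9.5 ] q [-0.01  0.51  1.66 -0.    0.96 -0.03] g 0.0557
row [-0.227, 0.145, 2.396, 0.009, 0.004, 0.003]
```

```bash
python3 -m jog '[[0,0,1.5,0,0,0],[0,0,2.2,0,0,0],[0,0,2.5,0,0,0],[0,0,2.6,0,0,0]]'
python3 -m jog '[[0,0,0,0,0,0],[0,0,0,0,0,0],[0,0,0,0,0,0],[0,0,-4,0,0,0],[0,0,-8,0,0,0],[-5,0,-8,0,0,0],[-9,0,-8,0,0,0]]' 100 >/dev/null
./w .557 -.055 .09 1.594 0.75
```

```text
time_s: 18.95
ee_pos: [0.5546, 0.029, 0.207]
eef_rot: [3.14, 0.004, 1.593]
force: [-38.6, 2.7, 60.5]
grip_width: 0.0554
grip_force: 50.0
t 19.65 tip [ 0.5588 -0.0625  0.0871] rpy [3.132 0.005 1.595] F [ 0.56 -0.34 -1.17] q [-0.18  0.44  1.62 -0.    1.07 -0.2 ] g 0.0942
row [-12.88, -0.032, 5.115, 0.009, 0.755, 0.005]
```

```bash
python3 -m jog '[[-2.5,0,1,0,0.15,0],[-5,0,2,0,0.3,0],[-7.5,0,3,0,0.45,0],[-10,0,4,0,0.6,0],[-12,0,5,0,0.75,0],[-12,0,5,0,0.75,0]]' 25 >/dev/null
./w .557 -.047 .012 1.594 0.75
```

```text
t 20.25 tip [ 0.5574 -0.0475  0.0877] rpy [ 3.135 -0.75   1.595] F [-0.65  1.09  0.31] q [-0.45  0.63  1.51  0.66  1.43 -0.72] g 0.0492
row [-5.126, 0.052, 5.574, 0.006, -0.0, 0.001]
```

```bash
python3 -m jog '[[-2.7,0,2.7,0,0,0],[-4.9,0,5.3,0,0,0],[-5.1,0,5.55,0,0,0],[-5.1,0,5.55,0,0,0]]'|grep force
python3 -m jog '[[1.1,0,1.02,0,0,0],[2.2,0,2.04,0,0,0],[3.28,0,3.06,0,0,0],[4.38,0,4.08,0,0,0],[5.47,0,5.1,0,0,0],[6.57,0,6.12,0,0,0],[7.66,0,7.14,0,0,0],[8.76,0,8.16,0,0,0]]'
./w .5525 .12 .012 1.594 .75
python3 - <<'E'
from h import *
c=ctrl.camera("scene");cv2.imwrite("pics/s2.png",cv2.resize(c["img"][80:300,150:450],None,fx=2,fy=2))
E
```

```text
force: [0.1, 0.1, 1.2]
grip_force: 0.0
time_s: 21.45
ee_pos: [0.5579, -0.0599, 0.1617]
eef_rot: [3.126, -0.743, 1.604]
force: [0.4, -9.6, 1.6]
grip_width: 0.0237
grip_force: 4.8
t 21.45 tip [0.5565 0.0747 0.0152] rpy [ 3.126 -0.743  1.604] F [ 0.41 -9.61  1.57] q [-0.26  0.69  1.64  0.78  1.19 -0.72] g 0.0237
row [2.985, -0.13, 3.299, 0.009, 0.007, 0.007]
```

View pics/s2.png

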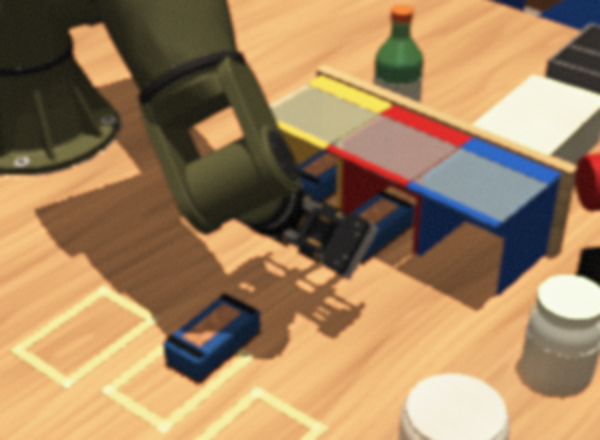

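The picture shows C at about (385,220), entering the red bay straight, while B waits at about (212,340). I keep pushing.

```bash
python3 -m jog '[[0.9,0,0.85,0,0,0],[1.8,0,1.7,0,0,0],[2.5,0,2.35,0,0,0],[3.2,0,3,0,0,0]]'; ./w
python3 -m jog '[[0.15,0,0.14,0,0,0],[0.3,0,0.28,0,0,0]]'|grep force:;./w
```

```text
time_s: 21.9
ee_pos: [0.557, -0.0168, 0.1613]
eef_rot: [3.126, -0.744, 1.603]
force: [0.9, -12.6, 6.5]
grip_width: 0.0231
grip_force: 6.4
t 21.9 tip [0.5557 0.1179 0.0148] rpy [ 3.126 -0.744  1.603] F [  0.94 -12.59   6.47] q [-0.18  0.67  1.66  0.82  1.14 -0.69] g 0.0231
force: [0.7, -12.6, 5.4]
grip_force: 6.5
t 22.1 tip [0.5556 0.1219 0.0148] rpy [ 3.126 -0.744  1.604] F [  0.68 -12.61   5.39] q [-0.17  0.67  1.66  0.82  1.14 -0.69] g 0.0237
```

```bash
python3 -m jog '[[0.12,0,0.11,0,0,0],[0.25,0,0.23,0,0,0]]'|grep force:;./w
```

```text
force: [-0.4, -12.9, 5.6]
grip_force: 6.4
t 22.3 tip [0.5556 0.125  0.0148] rpy [ 3.126 -0.744  1.603] F [ -0.38 -12.88   5.63] q [-0.17  0.67  1.66  0.83  1.13 -0.69] g 0.0236
```

```bash
python3 -m jog '[[0.12,0,0.11,0,0,0],[0.25,0,0.23,0,0,0]]'|grep force:;python3 -m jog '[[0.12,0,0.11,0,0,0],[0.2,0,0.18,0,0,0]]'|grep force:;./w
```

```text
force: [-3.2, -27.0, 10.5]
grip_force: 13.5
force: [-8.7, -44.5, 15.9]
grip_force: 22.3
t 22.7 tip [0.5557 0.1286 0.0148] rpy [ 3.125 -0.74   1.604] F [ -8.69 -44.53  15.91] q [-0.16  0.67  1.66  0.83  1.13 -0.68] g 0.0236
```

C is home in red, with the force rising to 44 N at tip y = 0.129. I retreat and fetch B.

```bash
python3 -m jog '[[-1.5,0,-1.4,0,0,0],[-5,0,-4.7,0,0,0],[-7.3,0,-6.8,0,0,0],[-4.6,0,-9.7,0,0,0],[-2,0,-13,0,0,0]]' 100 >/dev/null; ./w .5494 -.153 .08 1.665
```

```text
t 23.2 tip [0.5554 0.0289 0.0962] rpy [ 3.134 -0.746  1.598] F [ 0.36 -0.73  0.69] q [-0.33  0.57  1.59  0.71  1.35 -0.65] g 0.0599
row [-0.931, -0.898, -5.862, 0.032, -0.745, -0.067]
```

```bash
python3 -m jog '[[0,0,-3,0,-0.15,0],[-0.3,-0.3,-4.5,0.01,-0.3,-0.03],[-0.6,-0.5,-5.5,0.02,-0.45,-0.04],[-0.9,-0.7,-5.9,0.03,-0.6,-0.06],[-0.9,-0.9,-5.9,0.032,-0.745,-0.067],[-0.9,-0.9,-5.9,0.032,-0.745,-0.067]]' 100 >/dev/null; ./w .5494 -.153 .008 1.665
python3 - <<'E'
from h import *
c=ctrl.camera("wrist");cv2.imwrite("pics/w2.png",c["img"])
E
```

```text
t 23.8 tip [ 0.5505 -0.1526  0.0807] rpy [3.137 0.004 1.667] F [-0.45  0.59 -0.39] q [-0.33  0.47  1.59 -0.    1.07 -0.43] g 0.0939
row [-0.076, -0.057, 7.274, 0.004, 0.004, 0.002]
```

View pics/w2.png

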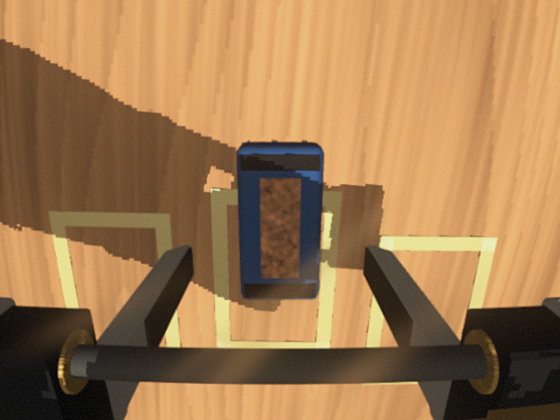

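B lies centred between the open fingers, at about (280,220), and aligned with them. I grip it.

```bash
python3 -m jog '[[0,0,3,0,0,0],[0,0,6.5,0,0,0],[0,0,7.2,0,0,0],[0,0,7.2,0,0,0]]' >/dev/null
python3 -m jog '[[0,0,0,0,0,0],[0,0,0,0,0,0],[0,0,0,0,0,0],[0,0,0,0,0,0],[0,0,0,0,0,0]]' 30 50; ./w .681 .03 .04 1.594
```

```text
time_s: 24.75
ee_pos: [0.5499, -0.1528, 0.2065]
eef_rot: [3.139, -0.0, 1.666]
force: [0.5, 1.0, -0.1]
grip_width: 0.0572
grip_force: 0.5
t 24.75 tip [ 0.5504 -0.1528  0.0075] rpy [ 3.139 -0.     1.666] F [ 0.48  1.   -0.06] q [-0.34  0.58  1.62  0.    0.94 -0.43] g 0.0572
row [16.955, 14.797, -3.213, 0.002, -0.0, 0.072]
```

```bash
python3 -m jog '[[0,0,0,0,0,0],[0,0,0,0,0,0]]'; ./w
python3 -m jog '[[0,0,-2.5,0,0,0],[3,2,-3,0,0,0.02],[6.5,5,-3,0,0,0.04],[9.5,8,-3,0,0,0.06],[13,11.5,-3,0,0,0.072],[17,14.8,-3,0,0,0.072],[17,14.8,-2.5,0,0,0.072],[17,14.8,-1,0,0,0.072]]'; ./w .681 .03 .0075 1.594
```

```text
time_s: 24.95
ee_pos: [0.55, -0.1528, 0.2065]
eef_rot: [3.139, -0.0, 1.666]
force: [0.1, 0.6, 5.2]
grip_width: 0.0559
grip_force: 50.0
t 24.95 tip [ 0.5504 -0.1528  0.0075] rpy [ 3.139 -0.     1.666] F [0.13 0.65 5.24] q [-0.34  0.58  1.62  0.    0.94 -0.43] g 0.0559
time_s: 25.75
ee_pos: [0.681, 0.0317, 0.2152]
eef_rot: [3.141, -0.0, 1.596]
force: [0.3, -0.3, -9.2]
grip_width: 0.0559
grip_force: 50.0
t 25.75 tip [0.6812 0.0318 0.0162] rpy [ 3.141 -0.     1.596] F [ 0.32 -0.28 -9.2 ] q [-0.01  0.78  1.25  0.    1.11 -0.03] g 0.0559
row [-0.173, -0.005, 0.867, 0.001, -0.0, 0.002]
```

```bash
python3 -m jog '[[0,0,0.5,0,0,0],[0,0,0.65,0,0,0],[0,0,0.7,0,0,0]]'
python3 -m jog '[[0,0,0,0,0,0],[0,0,0,0,0,0],[0,0,0,0,0,0],[0,0,-4,0,0,0],[0,0,-8,0,0,0],[-5,0,-8,0,0,0],[-8,0,-8,0,0,0]]' 100 >/dev/null
./w .682 -.05 .09 1.594 0.75
```

```text
time_s: 26.05
ee_pos: [0.6807, 0.0295, 0.209]
eef_rot: [3.141, -0.0, 1.593]
force: [0.1, -0.3, -8.7]
grip_width: 0.0556
grip_force: 50.0
t 26.75 tip [ 0.6838 -0.0513  0.0929] rpy [3.136e+00 1.000e-03 1.595e+00] F [ 0.26 -0.32 -0.52] q [-0.13  0.7   1.2   0.    1.24 -0.15] g 0.094
row [-13.434, -0.107, 5.634, 0.005, 0.751, 0.003]
```

```bash
python3 -m jog '[[-2.5,0,1,0,0.15,0],[-5,-0.1,2,0,0.3,0],[-7.5,-0.1,3,0,0.45,0],[-10,-0.1,4,0,0.6,0],[-13,-0.1,5.3,0,0.75,0],[-13.4,-0.1,5.6,0,0.75,0]]' 25 >/dev/null
./w .682 -.05 .012 1.594 0.75
python3 - <<'E'
from h import *
c=ctrl.camera("top");print(*blocks(c,(228,320,130,190)),sep="\n")
E
```

```text
t 27.35 tip [ 0.6817 -0.0508  0.0867] rpy [ 3.141 -0.754  1.591] F [-0.75 -0.62 -1.22] q [-0.38  0.88  1.09  0.68  1.54 -0.55] g 0.0493
row [-4.974, 0.088, 5.498, 0.003, -0.004, -0.002]
(array([676.4,  32.4]), array([ 58.1, 106.3]), 0.7)
```

```bash
python3 -m jog '[[-2.7,0,2.7,0,0,0],[-4.8,0,5.2,0,0,0],[-5,0,5.5,0,0,0],[-5,0,5.5,0,0,0]]'|grep force
python3 -m jog '[[1.1,0,1.02,0,0,0],[2.2,0,2.04,0,0,0],[3.28,0,3.06,0,0,0],[4.38,0,4.08,0,0,0],[5.47,0,5.1,0,0,0],[6.57,0,6.12,0,0,0],[7.66,0,7.14,0,0,0],[8.76,0,8.16,0,0,0]]'|grep force
./w .679 .12 .012 1.594 .75
python3 - <<'E'
from h import *
c=ctrl.camera("scene");cv2.imwrite("pics/s3.png",cv2.resize(c["img"][80:300,200:500],None,fx=2,fy=2))
E
```

```text
force: [0.7, 0.4, 0.1]
grip_force: 0.0
force: [0.1, -2.3, 2.5]
grip_force: 1.3
t 28.6 tip [0.6792 0.0741 0.0134] rpy [ 3.139 -0.75   1.596] F [ 0.1  -2.25  2.47] q [-0.21  0.9   1.23  0.76  1.31 -0.55] g 0.0236
row [3.27, 0.107, 3.236, 0.001, -0.0, 0.001]
```

View pics/s3.png

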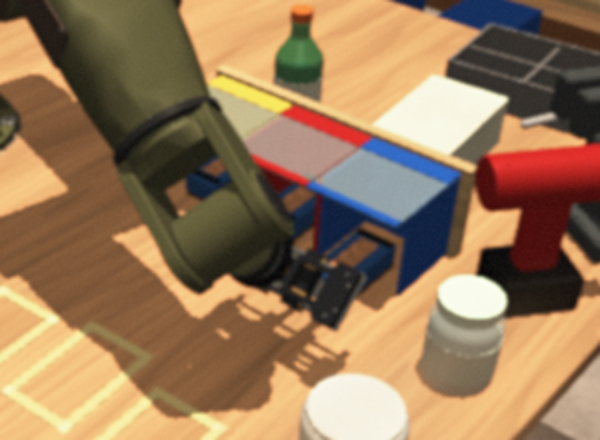

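The picture shows B at about (365,250), entering the blue bay straight. I finish slowly.

```bash
python3 -m jog '[[0.7,0,0.66,0,0,0],[1.4,0,1.3,0,0,0],[2.1,0,1.95,0,0,0],[2.7,0,2.5,0,0,0],[3.2,0,3,0,0,0],[3.5,0,3.28,0,0,0],[3.7,0,3.45,0,0,0]]'|grep force:; ./w
python3 -m jog '[[0.12,0,0.11,0,0,0],[0.25,0,0.23,0,0,0]]'|grep force:;./w
```

```text
force: [0.0, -2.2, -0.6]
grip_force: 1.0
t 29.35 tip [0.6781 0.1237 0.0134] rpy [ 3.139 -0.75   1.596] F [ 0.01 -2.19 -0.61] q [-0.14  0.89  1.25  0.78  1.26 -0.52] g 0.0235
force: [0.6, -1.5, -0.9]
grip_force: 1.0
t 29.55 tip [0.6781 0.1266 0.0134] rpy [ 3.139 -0.75   1.595] F [ 0.6  -1.49 -0.89] q [-0.14  0.89  1.25  0.79  1.26 -0.52] g 0.0235
```

```bash
for i in 1; do python3 -m jog '[[0.12,0,0.11,0,0,0],[0.25,0,0.23,0,0,0]]'|grep force:;python3 -m jog '[[0.12,0,0.11,0,0,0],[0.2,0,0.18,0,0,0]]'|grep force:;done;./w
```

```text
force: [-1.3, -8.9, -0.2]
grip_force: 4.5
force: [-4.8, -22.2, 2.5]
grip_force: 11.1
t 29.95 tip [0.6781 0.1307 0.0133] rpy [ 3.139 -0.748  1.595] F [ -4.81 -22.24   2.47] q [-0.13  0.89  1.26  0.79  1.25 -0.51] g 0.0236
```

B is home in blue. I retreat clear and check.

```bash
python3 -m jog '[[-0.3,0,-0.28,0,0,0],[-1.5,0,-1.4,0,0,0],[-5,0,-4.7,0,0,0],[-8.5,0,-8,0,0,0],[-12,0,-11.2,0,0,0],[-11,0,-14.2,0,0,0],[-11,0,-17.2,0,0,0],[-11,0,-20.2,0,0,0]]'|grep force:; ./w
python3 - <<'E'
from h import *
c=ctrl.camera("top");cv2.imwrite("pics/t4.png",cv2.resize(c["img"][110:310,100:360],None,fx=3,fy=3,interpolation=cv2.INTER_CUBIC))
E
```

```text
force: [0.8, -0.3, 0.5]
grip_force: 0.0
t 30.75 tip [ 0.6826 -0.087   0.0874] rpy [ 3.139 -0.751  1.595] F [ 0.82 -0.35  0.47] q [-0.43  0.91  1.03  0.66  1.59 -0.57] g 0.0233
```

View pics/t4.png

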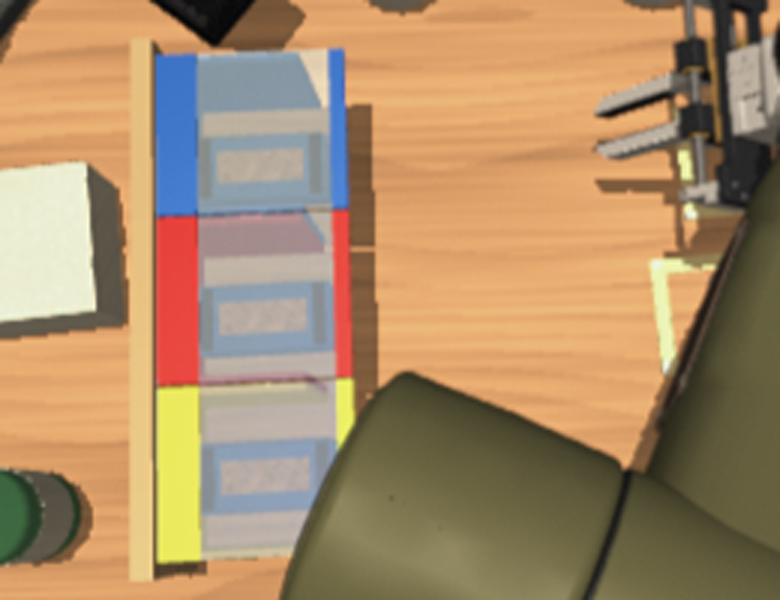

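All three blocks show straight under the clear roof, with outer ends at crop columns ~328 (blue), ~336 (red) and ~337 (yellow), and the gripper is clear.

```bash
python3 - <<'E'
from h import *
c=ctrl.camera("top");p=ray(c,[[209.3,165],[212,216],[212.3,268]],.036).round(4);print(p)
print("expected y .137 .1345 .1315")
if all(abs(p[:,1]-[.137,.1345,.1315])<.006): print(ctrl.hand_in())
E
```

```text
[[0.6743 0.1363 0.036 ]
 [0.5472 0.1302 0.036 ]
 [0.4227 0.13   0.036 ]]
expected y .137 .1345 .1315
the job is handed in; nothing more can be done
None
```

I pushed all three blocks home against their back stops and handed the job in: coarse (from place C) in red, medium (A) in yellow and fine (B) in blue, in about 31 s. The measured drags were about 9.5, 6.6 and 2.9 N, which ranks them clearly but doesn't match your 12, 5 and 1 N exactly.

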